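# Latch the packed griddle case

## Task

The long aluminium case is packed: fasten the toggle latch on its top. Swing the wire bail, which is folded back over the lever, forward until its bar hooks over the keeper, then push the standing lever back and down, away from the keeper, until it snaps past centre and lies flat. Leave the lever of the short case as it stands; that one is still to be packed.

Things in the scene. Friction and masses are not known exactly. Their poses are not given: they have to be found in the camera images.
- long_seat (a point): Where the bail's bar lies when hooked, 8 mm over the top of the long case (fixed, 180 x 280 x 120 mm high). Its x runs from lever to keeper (away from the robot), y along the case, z up. The keeper plate, 32 mm wide, stands on the lever side of it, crest 15 mm above it, leans to +x and is stiffly sprung. Lever pivot: x -55, z +14 mm from here. A tin 50 mm high stands 100 mm along +y of the latch.
- long_bar (a point): Middle of the crossbar of the long case's bail, a U of 8 mm steel wire, 52 mm wide (y), 79 mm long, on a pin 26 mm up the lever. It starts folded back, away from the keeper, about 50 degrees past upright on a stop, its arms either side of the lever. Swung forward past upright (bar 127 mm over the case's top, lever tip 90 mm) it falls by itself and, while the lever stands, lands beyond the keeper.
- long_lever (a joint): Lever of the long case: steel plate 30 mm wide (y), 5 mm thick, tip 68 mm from its pivot. 0 to 0.15 rad: standing upright (at 0, 1 degree towards the keeper). Grows as it swings away from the keeper and down, to its stop at 1.68: flat, tip away from the keeper. Stays where left. With the bail hooked it resists by a few newtons from about 0.6, passes centre near 1.2, then pulls itself shut.
- short_lever (a joint): Lever of the same kind of latch on the short case (180 x 150 x 120 mm high), standing open; same meaning of values. It is to be left standing.
Not all that is in view belongs to the job. What is shaped like the part that bears short_lever but blue is not meant.

How it is judged (in metres and radians):
On the way:
1. the bail's bar lies hooked behind the keeper while the lever still stands (x of long_bar in the frame of long_seat between -0.006 and 0.02 m and z of long_bar in the frame of long_seat below 0.01 m and value of joint long_lever below 0.9 rad), for 0.2 s.
At the end, for the whole second after the job is handed in: the long case's lever lies flat past centre (its joint beyond 1.5 rad) and still, with the bail's bar hooked behind the keeper (within 8 mm before and 10 mm beyond its seat, no more than 10 mm above it); the short case's lever still stands (below 0.4 rad) (value of joint long_lever above 1.5 rad and velocity of joint long_lever below 0.1 rad/s and x of long_bar in the frame of long_seat between -0.008 and 0.01 m and z of long_bar in the frame of long_seat below 0.01 m and value of joint short_lever below 0.4 rad); the robot touches nothing.
It fails at once if the short case's lever is pushed over (value of joint short_lever above 0.4 rad).
It also fails if it takes over 42 s, if anything falls off the work surface, if the arm or the gripper's body presses on something with over 40 N, if the wrist force passes 120 N, or if a joint passes its speed limit or range.

## Robot

A 6-joint arm with a two-finger parallel gripper is mounted at the origin on the work surface. World frame = base frame: x ahead of the robot, y to its left, z up, the work surface at z = 0. Lengths are in mm, angles in rad, forces in N, time in s.
With the tool pointing down it reaches from about 350 to 775 mm from the base axis. Payload 7.3 kg.
Tool frame: the origin (TCP) lies midway between the tips of the shut fingers; the grasp point (between the pads) lies 19 mm behind it; z points along the fingers, y is the line along which they close (so a half turn about z gives the same grasp; the last joint's range is limited). The gripper opens to 92 mm and grips with 3 to 60 N. Pads are 19 mm wide; open, the fingers measure 130 mm over their backs; the gripper's body (75 mm by 190 mm) begins 47 mm behind the grasp point.
Start: joints at [1.194, 0.342, 1.524, -0, 1.275, -0.146], TCP at [120.081, 511.102, 226.741] pointing down, gripper open.
Joint ranges: [-2.53, 2.53], [-0.77, 2.02], [0.04, 2.7], [-1, 4.14], [0.28, 2.66], [-3.11, 3.11]. Speed limits (rad/s): [2.57, 2.57, 3.14, 3.14, 3.14, 3.14].

## Interface

Orientations are given as [roll, pitch, yaw] about the fixed x, y, z axes, in that order (R = Rz(yaw) Ry(pitch) Rx(roll)).
In Python, from plant import get_obs, capture, camera_model, close_job, search_frame, regions_of, pinpoint gives the robot as it stands. The module is installed in compiled form; this text tells all that it offers.
- The arm moves only by the shell command python3 -m pendant 'ROWS'. ROWS is JSON, one flat list of numbers, 7 for each row, row after row: the shift along the tool's x, y, z in units of 30 mm (1.0 is 30 mm), then the turn, a rotation vector about the tool's x, y, z in units of 4 degrees (1.0 is 4 degrees), then the closure, from -1 (fully open) to 1 (shut), so that 0 is half open. In form: [dx, dy, dz, wx, wy, wz, gripper, dx, dy, dz, wx, wy, wz, gripper, ...]. A call has 1 to 12 rows; each row shifts and turns the commanded pose from where the row before left it, along the tool's axes as they then stand; what a row does not reach is not made up. A row lasts 1/10 s, in which the tool goes at most 50 mm and 8.59 degrees, less where a joint would pass 70% of its speed; a pose out of reach is approached as far as the arm can. A call with a number of a shift or a turn outside -1 to 1 is refused whole. A call with a gripper value outside its range is refused whole. The fingers move at their own pace and stop on an object; the grip force is fixed at half the most. Time passes only in rows, so rows that do not move let the fingers close. It gives the time, the measured TCP pose, the force, the opening and the grip force at its end, in the units of the state.
- get_obs(): the state, without advancing time (a new reading comes with each control period).
- capture(name): name is "side" or "top" or "wrist"; returns the picture (420x560x3 uint8, red, green, blue); there is no depth.
- camera_model(name): a dict with "fov_y" (degrees; the focal length in pixels is half the picture's height over the tangent of half this angle, whatever the lens; pixels are square), "cx", "cy" (the principal point, pixels), "pose" (4x4, takes a point from camera to world coordinates). Camera axes: x right, y up, looking along -z (the intrinsics and any distortion apply to the point x, -y, -z); pixel columns grow to the right and rows downward; lengths in mm; the calibration is good to about 2 mm. A picture is of the moment at which its call begins: read the wrist's pose just before it. camera_model takes no time and is no camera call; for the wrist camera it gives the pose at the moment of the call.
- close_job(): hands the job in; it is judged then, once.
Trained networks look in the newest picture that a camera, given by its name, has taken for a name from the list of things; names that differ only in an ending like _2 or _b are one class to them, and where a whole thing is asked for, a point or a joint stands for the part that bears it (a point fixed in the world has none). Each returns a list of dicts, best first, with "score" (0 to 1); they miss things now and then, are a little off and sometimes report something else, mostly with a low value. They report only what shows in the picture. A call takes as long as a camera call. They do not tell look-alikes from the thing itself.
- search_frame(camera, thing): "location" ([column, row] in pixels, amid what is visible of it).
- regions_of(camera, thing): "pixels" (420x560 bool, what is visible of it) and "location" ([column, row] in pixels, amid what is visible of it).
- pinpoint(camera, thing): "location" ([column, row] in pixels: a listed point, or the origin of a listed thing).
The state is a dict: "time": time; "joint_positions": joint angles; "dq": joint speeds; "tau": joint torques, N m; "tool_pos": TCP position; "tcp_rot": TCP orientation; "contact_force": force on the tool from outside, world axes, zero at the start; "moment": the same for the moment, N m; "grip_width": finger opening in mm; "finger_force": force on a finger pad.
Only numpy, scipy, OpenCV 4.12 (cv2) and the standard library are available. Lean on these libraries where they do the work, as an engineer would, in place of code of your own. Each camera call takes 0.05 s, during which the arm holds its last target. There are 200 camera calls.

## Working session

There is one attempt and no reset: what is moved stays moved. The work goes in short steps, Python scripts to look and compute and a shell command to move; the robot and the scene stay as the last step left them, time stands still between calls to the robot, and variables do not carry over. Pictures are saved under pics/ and viewed, at most 10 in all, crops included, and the job is handed in when it is done.

```bash
mkdir -p pics; cat > h.py <<'E'
import numpy as np, cv2
from plant import *
def ray(cam,px,m=None):
    m=m or camera_model(cam); f=210/np.tan(np.radians(m["fov_y"]/2))
    d=np.array([(px[0]-m["cx"])/f,-(px[1]-m["cy"])/f,-1]); P=np.array(m["pose"])
    return P[:3,3],P[:3,:3]@d
def atz(cam,px,z):
    o,d=ray(cam,px); return o+d*(z-o[2])/d[2]
def tri(rs):
    A=np.zeros((3,3));b=np.zeros(3)
    for o,d in rs:
        d=d/np.linalg.norm(d);M=np.eye(3)-np.outer(d,d);A+=M;b+=M@o
    x=np.linalg.solve(A,b)
    return x,[round(float(np.linalg.norm(np.cross(x-o,d/np.linalg.norm(d)))),1) for o,d in rs]
E
python3 - <<'E'
from h import *
np.set_printoptions(precision=1,suppress=True)
ims=[]
for c in ("side","top"):
    im=capture(c); ims.append(im[:,:,::-1])
    m=camera_model(c); print(c,{k:v for k,v in m.items() if k!="pose"},np.array(m["pose"]).round(2).tolist())
    for t in ("long_seat","long_bar","long_lever","short_lever"):
        print(t,[(np.round(r["location"]).tolist(),round(r["score"],2)) for r in pinpoint(c,t)],[(np.round(r["location"]).tolist(),round(r["score"],2)) for r in search_frame(c,t)] if t!="long_seat" else "")
    cv2.imwrite(f"pics/{c}0.png",ims[-1])
o=get_obs(); print(o["time"],o["tool_pos"],o["tcp_rot"])
E
```

```text
side {'fov_y': 49.811139274426566, 'cx': 278.1653946764401, 'cy': 204.83760551648606} [[0.99, 0.11, -0.09, 325.58], [-0.14, 0.73, -0.67, -752.25], [-0.01, 0.67, 0.74, 971.61], [0.0, 0.0, 0.0, 1.0]]
long_seat [([334.0, 136.0], 0.87)] 
long_bar [] [([305.0, 122.0], 0.73)]Traceback (most recent call last):
  File "<stdin>", line 8, in <module>
ValueError: it knows: long_bar, long_seat
```

```bash
python3 - <<'E'
from h import *
for c in ("side","top"):
    im=capture(c); cv2.imwrite(f"pics/{c}0.png",im[:,:,::-1])
    m=camera_model(c); print(c,{k:v for k,v in m.items() if k!="pose"},np.array(m["pose"]).round(2).tolist())
    for f,t in ((pinpoint,"long_seat"),(pinpoint,"long_bar"),(search_frame,"long_bar"),(search_frame,"long_lever"),(search_frame,"short_lever")):
        try: print(f.__name__,t,[(np.round(r["location"],1).tolist(),round(r["score"],2)) for r in f(c,t)])
        except ValueError as e: print(e)
o=get_obs(); print(o["time"],o["tool_pos"],o["tcp_rot"])
E
```

```text
side {'fov_y': 49.811139274426566, 'cx': 278.1653946764401, 'cy': 204.83760551648606} [[0.99, 0.11, -0.09, 325.58], [-0.14, 0.73, -0.67, -752.25], [-0.01, 0.67, 0.74, 971.61], [0.0, 0.0, 0.0, 1.0]]
call long_seat [([333.0, 137.1], 0.93)]
call long_bar [([299.6, 118.6], 0.52)]
call long_bar [([304.4, 122.9], 0.6)]
call long_lever [([311.8, 125.4], 0.56)]
call short_lever [([185.5, 299.7], 0.94), ([324.0, 251.4], 0.76), ([211.0, 127.5], 0.68)]
top {'fov_y': 42.96290228582909, 'cx': 279.91790523451647, 'cy': 207.18185772543626} [[-0.03, 1.0, -0.08, 332.53], [-1.0, -0.03, 0.0, -27.58], [-0.0, 0.08, 1.0, 1391.85], [0.0, 0.0, 0.0, 1.0]]
call long_seat [([166.4, 129.4], 0.55)]
call long_bar [([163.8, 174.1], 0.5)]
call long_bar [([173.6, 168.6], 0.7)]
call long_lever [([165.1, 153.0], 0.91), ([362.8, 193.4], 0.66), ([166.6, 168.7], 0.6)]
call short_lever [([369.1, 176.3], 0.9), ([146.6, 282.3], 0.78), ([409.9, 302.0], 0.56)]
0.8 [120.07313834 511.09673581 226.7429654 ] [3.14149897e+00 4.16547456e-05 2.91081756e+00]
```

View pics/side0.png

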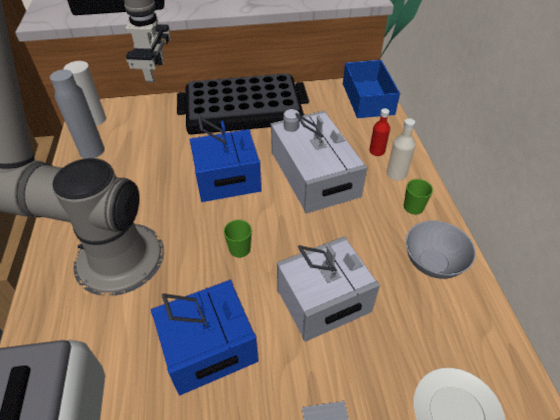

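View pics/top0.png

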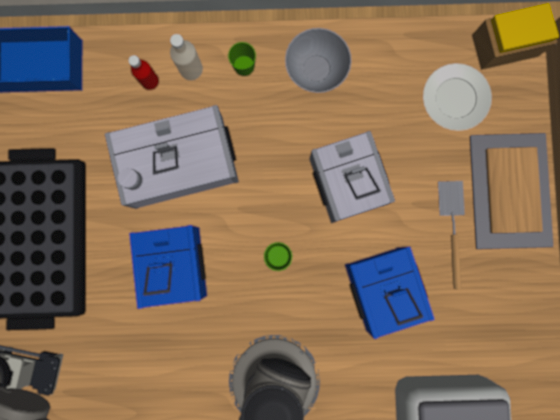

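Candidates for the latch: the long aluminium case (side 315,140 / top 165,150), the short aluminium case (side 325,260 / top 350,180), and two blue boxes (side 225,150 and 205,335). The only long aluminium case is the first, so I choose that and check it in a crop.

```bash
python3 - <<'E'
from h import *
a=cv2.imread("pics/side0.png")[95:215,255:375]; b=cv2.imread("pics/top0.png")[95:215,115-20:240]
a=cv2.resize(a,(400,400),interpolation=cv2.INTER_CUBIC); b=cv2.resize(b,None,fx=400/120,fy=400/120,interpolation=cv2.INTER_CUBIC)[:,:400+80]
b=b[:,:395]
cv2.imwrite("pics/crop.png",np.hstack([a,b]))
s,r=tri([ray("side",(333.3,136.8)),ray("top",(166.4,129.4))]);print("seat",s,r)
s,r=tri([ray("side",(299.6,118.6)),ray("top",(163.8,174.1))]);print("bar",s,r)
for p in ((107,135),(218,107),(236,182),(125,206)): print(atz("top",p,120))
E
```

```text
seat [621.14776266 237.21883038 138.83056806] [2.6, 2.6]
bar [510.00993789 225.72832665 222.63908217] [5.7, 5.7]
[618.35737962 384.7338411  120.        ]
[679.84887469 115.20101457 120.        ]
[495.45135151  75.33783982 120.        ]
[444.93346947 342.00252187 120.        ]
```

View pics/crop.png

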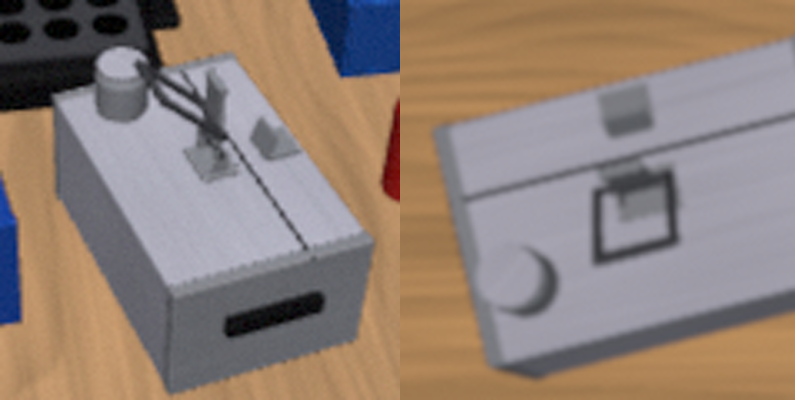

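The crop confirms it: long aluminium case, lever standing at side crop (215,110), bail folded back towards the tin, keeper at (272,138). Now I turn the tool to the case's yaw and move behind the bail.

```bash
python3 -m pendant '[0,0,-0.15,0,0,-0.95,1, 0,0,-0.15,0,0,-0.95,1, 0,0,-0.15,0,0,-0.95,1, 0,0,-0.15,0,0,-0.95,1, 0,0,-0.15,0,0,-0.95,1, 0,0,-0.15,0,0,-0.95,1, 0,0,-0.15,0,0,-0.95,1]' && python3 -m pendant '[-0.76,-1,0,0,0,0,1, -0.76,-1,0,0,0,0,1, -0.76,-1,0,0,0,0,1, -0.76,-1,0,0,0,0,1, -0.76,-1,0,0,0,0,1, -0.76,-1,0,0,0,0,1, -0.76,-1,0,0,0,0,1, -0.76,-1,0,0,0,0,1, -0.76,-1,0,0,0,0,1, -0.76,-1,0,0,0,0,1, -0.76,-1,0,0,0,0,1, -0.76,-1,0,0,0,0,1]'
python3 - <<'E'
from h import *
m=camera_model("wrist"); im=capture("wrist"); cv2.imwrite("pics/w1.png",im[:,:,::-1])
np.save("wm.npy",np.array(m["pose"])); print(m)
for t in ("long_seat","long_bar"): print(t,[(np.round(r["location"],1).tolist(),round(r["score"],2)) for r in pinpoint("wrist",t)])
r=pinpoint("wrist","long_seat")
if r: print(atz("wrist",r[0]["location"],128))
print(atz("top",(166.4,129.4),128),atz("side",(333.3,136.8),128),atz("top",(166.4,170.3),219))
o=get_obs();print(o["time"],o["tool_pos"],o["tcp_rot"],o["contact_force"])
E
```

```text
time: 1.5
tool_pos: [120.1, 511.1, 258.4]
tcp_rot: [3.142, 0.0, -2.905]
contact_force: [-0.1, -0.7, -0.3]
grip_width: 40.4
finger_force: 0.0
time: 2.7
tool_pos: [470.6, 223.0, 258.4]
tcp_rot: [3.141, 0.0, -2.908]
contact_force: [0.7, -0.4, 0.5]
grip_width: 0.6
finger_force: 0.0
{'fov_y': 61.52756984498512, 'cx': 273.0997528697775, 'cy': 210.30048924696132, 'pose': array([[-2.31756462e-01, -9.37095447e-01, -2.61038437e-01,
         3.99642805e+02],
       [ 9.72773692e-01, -2.23404040e-01, -6.16601939e-02,
         2.07189534e+02],
       [-5.35554366e-04, -2.68221472e-01,  9.63357127e-01,
         4.16312510e+02],
       [ 0.00000000e+00,  0.00000000e+00,  0.00000000e+00,
         1.00000000e+00]])}
long_seat []
long_bar []
[626.27997498 239.31007671 128.        ] [622.28050869 249.77559791 128.        ] [513.1086323  221.06972026 219.        ]
2.9 [469.62942303 223.73155791 257.89202784] [ 3.14120950e+00 -8.61714772e-04 -2.90994677e+00] [-0.36562611  1.10360426 -0.23253537]
```

View pics/w1.png

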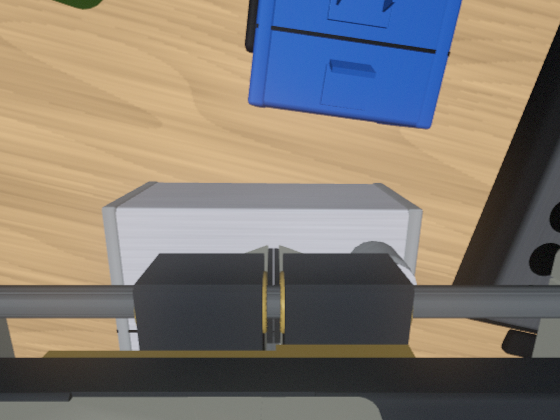

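The wrist camera looks back along the case. The case's near edge is level at row 207, so the yaw is right; the latch itself is hidden behind the gripper. Next I lower behind the bail and push it forward.

```bash
python3 -m pendant '[0,-0.2,0.4,0,0,0,1, 0,-0.23,0.4,0,0,0,1, 0,0,0.4,0,0,0,1, 0,0,0.4,0,0,0,1, 0,0,0,0,0,0,1]' && python3 -m pendant '[-0.33,0,0,0,0,0,1, -0.33,0,0,0,0,0,1, -0.33,0,0,0,0,0,1, -0.33,0,-0.06,0,0,0,1, -0.33,0,-0.06,0,0,0,1, -0.33,0,-0.06,0,0,0,1, 0,0,0,0,0,0,1]'
python3 - <<'E'
from h import *
b=[]
for c in ("side","top"):
    im=capture(c)[:,:,::-1]
    for f,t in ((pinpoint,"long_seat"),(pinpoint,"long_bar")):
        print(c,t,[(np.round(r["location"],1).tolist(),round(r["score"],2)) for r in f(c,t)])
    x,y=(240,70) if c=="side" else (95,80)
    b.append(cv2.resize(im[y:y+130,x:x+130],(400,400),interpolation=cv2.INTER_CUBIC))
cv2.imwrite("pics/c2.png",np.hstack(b))
E
```

```text
time: 3.4
tool_pos: [471.1, 212.1, 208.5]
tcp_rot: [3.141, -0.003, -2.907]
contact_force: [-0.2, -0.1, 0.5]
grip_width: 0.5
finger_force: 0.0
time: 4.1
tool_pos: [532.1, 225.6, 215.8]
tcp_rot: [3.142, 0.002, -2.909]
contact_force: [-0.3, 0.5, 0.4]
grip_width: -0.0
finger_force: 0.0
side long_seat [([330.8, 139.1], 0.89)]
side long_bar [([310.9, 111.7], 0.4)]
top long_seat [([164.4, 129.4], 0.82)]
top long_bar []
```

View pics/c2.png

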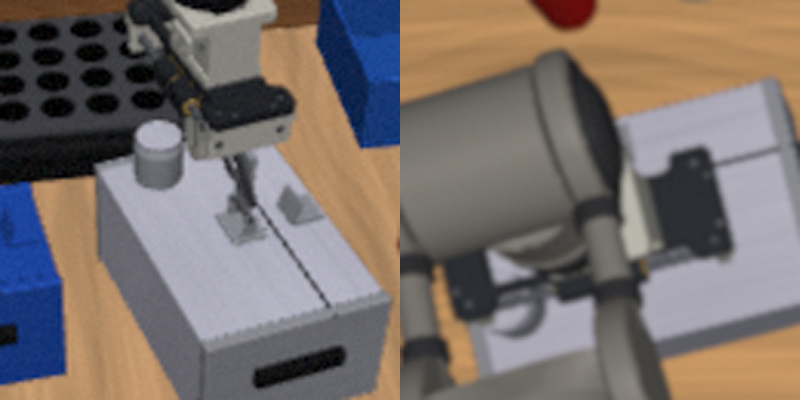

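The bail (side crop, about 240,185) is now close to upright and the fingers are behind it. I push on over the lever tip.

```bash
python3 -m pendant '[-0.3,0,-0.09,0,0,0,1, -0.3,0,-0.09,0,0,0,1, -0.3,0,-0.09,0,0,0,1, -0.3,0,-0.09,0,0,0,1, -0.3,0,-0.06,0,0,0,1, -0.3,0,0,0,0,0,1, -0.3,0,0,0,0,0,1, 0,0,0,0,0,0,1, 0,0,0,0,0,0,1, 0,0,0,0,0,0,1]'
python3 - <<'E'
from h import *
b=[]
for c in ("side",):
    im=capture(c)[:,:,::-1]
    for f,t in ((pinpoint,"long_seat"),(pinpoint,"long_bar"),(search_frame,"long_bar"),(search_frame,"long_lever")):
        print(c,t,[(np.round(r["location"],1).tolist(),round(r["score"],2)) for r in f(c,t)])
    x,y=(270,80)
    b.append(cv2.resize(im[y:y+90,x:x+90],(500,500),interpolation=cv2.INTER_CUBIC))
cv2.imwrite("pics/c3.png",np.hstack(b))
E
```

```text
time: 5.4
tool_pos: [591.2, 239.9, 228.2]
tcp_rot: [3.142, -0.0, -2.908]
contact_force: [0.4, 0.2, -0.7]
grip_width: 0.5
finger_force: 0.0
side long_seat [([333.8, 138.2], 0.72)]
side long_bar [([346.5, 120.2], 0.68)]
side long_bar [([338.6, 129.3], 0.48)]
side long_lever [([321.1, 127.4], 0.62)]
```

View pics/c3.png

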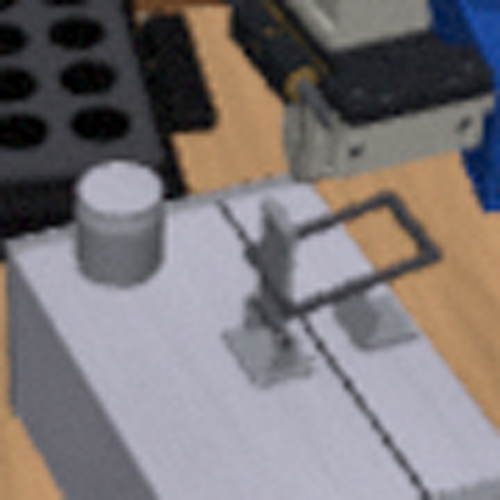

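The bail is past upright and in the air, with its bar at about (345,120), still above the keeper; the lever stands at (320,125). I wait a little and measure again.

```bash
python3 -m pendant '[0,0,0,0,0,0,1, 0,0,0,0,0,0,1, 0,0,0,0,0,0,1, 0,0,0,0,0,0,1, 0,0,0,0,0,0,1]'|head -1
cat >m.py <<'E'
from h import *
R=np.array([[.973,.231],[-.231,.973]]); S=np.array([624.5,247])
im=capture("side")
for f,t in ((pinpoint,"long_seat"),(pinpoint,"long_bar"),(search_frame,"long_lever")):
    for r in f("side",t):
        z0={"long_seat":128,"long_bar":124,"long_lever":180}[t]; o,d=ray("side",r["location"])
        # intersection with the latch's mid plane (case y=0)
        n=np.array([-.231,.973,0]); P=o+d*((n[:2]@S-n@o)/(n@d))
        print(t,np.round(r["location"],1),round(r["score"],2),"midplane x",(R@(P[:2]-S))[0].round(1),"z",(P[2]-128).round(1))
cv2.imwrite("pics/last.png",cv2.resize(im[80:170,270:360,::-1],(500,500),interpolation=cv2.INTER_CUBIC))
o=get_obs();d=o["tool_pos"][:2]-S;print("tcp case",(R@d).round(1),(o["tool_pos"][2]-128).round(1),o["contact_force"].round(1),o["time"])
E
python3 m.py
```

```text
time: 6.15
long_seat [332.  135.1] 0.87 midplane x -8.2 z 10.7
long_bar [341.8 135.3] 0.72 midplane x 24.4 z 0.2
long_lever [321.9 135.1] 0.63 midplane x -41.1 z 20.6
tcp case [-33.6   0.7] 100.2 [ 0.2 -0.2  0.4] 6.35
```

View pics/last.png

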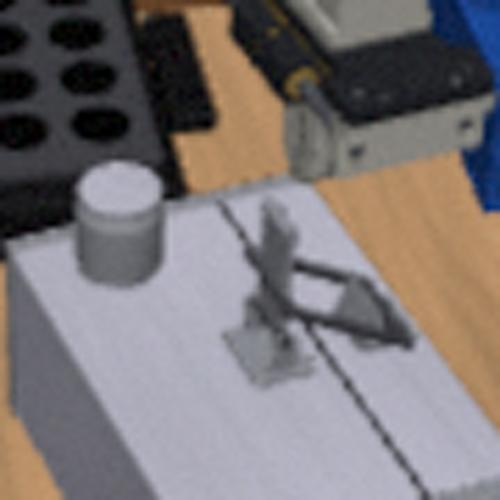

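The bar has fallen and lies beyond the keeper, at about crop (400,320). The lever still stands at (275,240) and the fingertips are to the right of and above its tip. Next I move 7 mm further forward and descend in front of the lever.

```bash
python3 -m pendant '[-0.23,0,0,0,0,0,1, 0,0,0.3,0,0,0,1, 0,0,0.3,0,0,0,1]' && python3 -m pendant '[0,0,0.3,0,0,0,1, 0,0,0.3,0,0,0,1, 0,0,0,0,0,0,1]' | head -4 ; python3 -m pendant '[0.3,0,0,0,0,0,1, 0.3,0,0,0,0,0,1, 0,0,0,0,0,0,1]'; python3 m.py
```

```text
time: 6.65
tool_pos: [598.5, 241.5, 209.3]
tcp_rot: [3.141, -0.0, -2.908]
contact_force: [0.1, -0.6, -0.4]
grip_width: 0.2
finger_force: 0.0
time: 6.95
tool_pos: [597.4, 241.3, 190.1]
tcp_rot: [-3.142, -0.003, -2.908]
contact_force: [-0.3, 0.3, 0.2]
time: 7.25
tool_pos: [580.0, 237.3, 192.7]
tcp_rot: [3.141, 0.0, -2.908]
contact_force: [0.1, 1.0, 0.3]
grip_width: 0.5
finger_force: 0.0
long_seat [333.3 137.8] 0.64 midplane x -3.0 z -0.8
long_lever [318.3 132.8] 0.76 midplane x -53.1 z 32.5
tcp case [-44.5   0.7] 64.5 [ 0.1  0.  -0.8] 7.45
```

View pics/last.png

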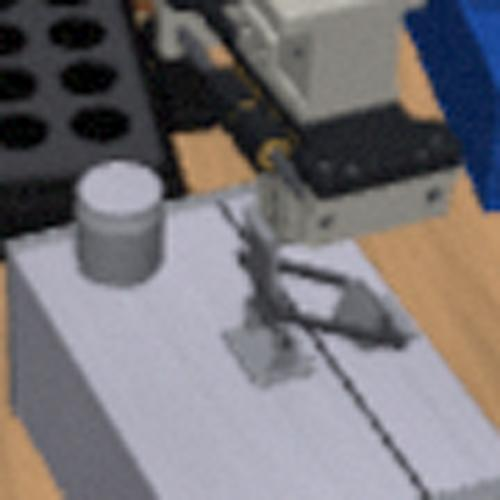

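The lever is in contact and leaning slightly back (tip about 258,210), and the bar is still beyond the keeper. I push along the lever's arc.

```bash
python3 -m pendant '[0.35,0,0.07,0,0,0,1, 0.25,0,0.1,0,0,0,1, 0.25,0,0.1,0,0,0,1, 0.22,0,0.16,0,0,0,1, 0.22,0,0.16,0,0,0,1, 0,0,0,0,0,0,1]'; python3 m.py
```

```text
time: 8.05
tool_pos: [541.9, 228.1, 173.7]
tcp_rot: [-3.142, -0.002, -2.908]
contact_force: [-0.6, 0.5, 0.1]
grip_width: 0.7
finger_force: 0.1
long_seat [331.1 137.7] 0.76 midplane x -10.3 z 1.8
long_bar [333.9 139.3] 0.41 midplane x -0.5 z -7.2
long_lever [313.6 138.1] 0.72 midplane x -66.9 z 17.5
tcp case [-83.6   0.7] 46.4 [ 0.3 -0.4 -0.7] 8.25
```

View pics/last.png

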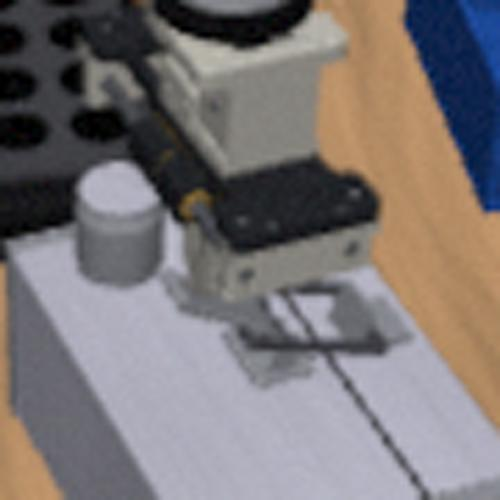

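The lever leans well back (tip about 180,290) and the bar is held at the keeper. I continue down.

```bash
python3 -m pendant '[0.15,0,0.21,0,0,0,1, 0.15,0,0.21,0,0,0,1, 0.08,0,0.24,0,0,0,1, 0.08,0,0.24,0,0,0,1, 0,0,0,0,0,0,1]' && python3 -m pendant '[0.02,0,0.15,0,0,0,1, 0.02,0,0.15,0,0,0,1, 0,0,0,0,0,0,1, 0,0,0,0,0,0,1]'; python3 m.py
```

```text
time: 8.75
tool_pos: [528.3, 224.9, 145.9]
tcp_rot: [-3.142, -0.004, -2.908]
contact_force: [-0.2, 0.6, 0.4]
grip_width: 0.7
finger_force: 0.0
time: 9.15
tool_pos: [529.3, 225.1, 140.9]
tcp_rot: [3.142, 0.003, -2.908]
contact_force: [-4.1, -1.1, 14.3]
grip_width: 0.1
finger_force: 7.2
long_seat [335.8 135.3] 0.78 midplane x 4.4 z 6.2
long_bar [336.6 134.4] 0.56 midplane x 6.7 z 8.8
tcp case [-97.6   0.7] 12.8 [-3.4 -1.9 14.5] 9.35
```

It presses on the lever with 14 N near the flat height. I lift clear, back off and check.

```bash
python3 -m pendant '[0,0,-0.5,0,0,0,1, 0,0,-1,0,0,0,1, 0,0,-1,0,0,0,1, 0,0,-1,0,0,0,1, 0.5,0,-1,0,0,0,1, 1,0,0,0,0,0,1, 1,0,0,0,0,0,1, 1,0,0,0,0,0,1, 1,0,0,0,0,0,1, 0,0,0,0,0,0,1]'; python3 m.py
```

```text
time: 10.35
tool_pos: [394.4, 193.2, 273.8]
tcp_rot: [3.141, -0.001, -2.908]
contact_force: [-1.0, -0.1, -0.8]
grip_width: 0.2
finger_force: 0.0
long_seat [334. 136.] 0.76 midplane x -1.3 z 5.3
long_bar [336.  136.9] 0.6 midplane x 5.6 z -0.1
long_lever [311.9 141.4] 0.73 midplane x -71.6 z 6.9
tcp case [-232.5    0.6] 145.6 [-0.7 -0.3 -0.5] 10.55
```

View pics/last.png

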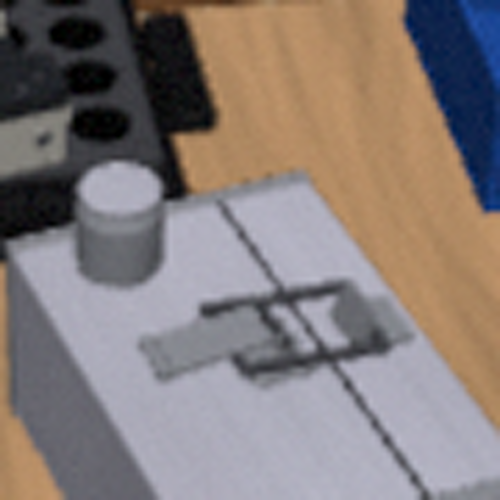

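The lever lies flat (tip at about 150,360) and the bail is taut, with its bar behind the keeper at about (385,335). The arm touches nothing and the short case was never approached.

```bash
python3 -c "
from plant import *
print(close_job())"
```

```text
the job is handed in; nothing more can be done
None
```

The long case's latch is fastened: in the last picture the bail's bar is behind the keeper and the lever lies flat. The short case's lever was never approached, and the job was handed in at about 10.6 s; no verdict was returned.

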